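Load and start the vial reader

ROBOT

A 6-joint arm with a two-finger parallel gripper is mounted at the origin on the work surface. World frame = base frame: x ahead of the robot, y to its left, z up, the work surface at z = 0. Lengths are in mm, angles in rad, forces in N, time in s.
With the tool pointing down it reaches from about 275 to 750 mm from the base axis. Payload 10.2 kg.
Tool frame: the origin (TCP) lies midway between the tips of the shut fingers; the grasp point (between the pads) lies 19 mm behind it; z points along the fingers, y is the line along which they close (so a half turn about z gives the same grasp; the last joint's range is limited). The gripper opens to 85 mm and grips with 20 to 120 N. Pads are 22 mm wide; open, the fingers measure 114 mm over their backs; the gripper's body (76 mm by 85 mm) begins 54 mm behind the grasp point. The pads swing forward as they close: fully open they stand 13 mm farther back than shut.
Start: joints at [1.076, 0.313, 1.498, -0, 1.331, -0.223], TCP at [140.957, 505.729, 231.294] pointing down, gripper open.
Joint ranges: [-2.94, 2.94], [-0.97, 2.17], [0.19, 2.56], [-1.23, 4.37], [0.02, 3.11], [-2.88, 2.88]. Speed limits (rad/s): [2.39, 2.39, 3.01, 3.14, 3.14, 3.14].

INTERFACE

Orientations are given as a unit quaternion [w, x, y, z].
In Python, from rig import ctrl gives the robot as it stands.
- The arm moves only by the tool send_rows, never from a script. Its argument "targets" is a list of rows, each a list of 7 numbers: the closure, from -1 (fully open) to 1 (shut), so that 0 is half open, then the shift along the tool's x, y, z in m, then the turn, a rotation vector about the tool's x, y, z in rad. In form: [[claw, dx, dy, dz, ax, ay, az], ...]. A call has exactly 10 rows; each row shifts and turns the commanded pose from where the row before left it, along the tool's axes as they then stand; what a row does not reach is not made up. A row lasts 1/8 s, in which the tool goes at most 62.5 mm and 10.7 degrees, less where a joint would pass 70% of its speed; a pose out of reach is approached as far as the arm can. A call with a gripper value outside its range is refused whole. The fingers move at their own pace and stop on an object; "squeeze" is the grip in N (left out, the last holds). Time passes only in rows, so rows that do not move let the fingers close, or fill a call up. It gives the time, the measured TCP pose, the force, the opening and the grip force at its end, in the units of the state.
- ctrl.sense(): the state, without advancing time (a new reading comes with each control period).
- ctrl.capture(name): name is "scene" or "top" or "wrist"; returns a dict with "img" (420x560x3 uint8, red, green, blue), "camera_matrix" (3x3 intrinsics, pixels), "k1" (the pictures are not rectified: a ray, as slopes to the right and down, at radius r is drawn at 1 + k1 r^2 times it, then the intrinsics apply), "R" (3x3) and "t" (3): a world point X has camera coordinates R X + t. Camera axes: x right, y down, z forward; pixel columns grow to the right and rows downward; lengths in mm; the calibration is good to about 2 mm. A picture is of the moment at which its call begins. There is no depth.
- ctrl.finish_job(): hands the job in; it is judged then, once.
Trained networks look in a picture, given as the dict that the camera call returned (one of the last four; its "shot" number tells which), for a name from the list of things; names that differ only in an ending like _2 or _b are one class to them, and where a whole thing is asked for, a point or a joint stands for the part that bears it (a point fixed in the world has none). Each returns a list of dicts, best first, with "score" (0 to 1); they miss things now and then, are a little off and sometimes report something else, mostly with a low value. They report only what shows in the picture. A call takes as long as a camera call. They do not tell look-alikes from the thing itself.
- ctrl.boxes_of(query, picture): "extent" ([left, top, width, height] in pixels, round what is visible of it).
- ctrl.landmark_of(query, picture): "point" ([column, row] in pixels: a listed point, or the origin of a listed thing).
The state is a dict: "time_s": time; "joints": joint angles; "dq": joint speeds; "tau": joint torques, N m; "eef_pos": TCP position; "ee_rot": TCP orientation; "force": force on the tool from outside, world axes, zero at the start; "wrist_torque": the same for the moment, N m; "grip_width": opening from 0.0 (shut) to 1.0 (fully open); "grip_force": force on a finger pad.
Only numpy, scipy, OpenCV 4.12 (cv2) and the standard library are available. Lean on these libraries where they do the work, as an engineer would, in place of code of your own. Each camera call takes 0.05 s, during which the arm holds its last target. There are 200 camera calls.

TASK

Get the vial reader going using only closed fingertips: push its vial tray fully home, then press the raised half of the rocker on the switch box all the way down so that it tips over, and then press the long bar key on the keypad all the way down and let it come up again. Leave the round key alone, and do not grasp, lift or shove the switch box or the keypad. Do not disturb the bottle, the jar or the small vial, and finish with the hand clear.

Things in the scene. Friction and masses are not known exactly. Their poses are not given: they have to be found in the camera images.
- reader: White bench-top vial reader, fixed to the bench: 270 deep (x) by 240 wide (y). Its front face (towards the robot) has a slot for the tray. The deck over the slot is 92 mm high for the first 110 mm behind the front face; behind that a hood rises to 151 mm. Origin: on the bench, under the middle of the front face. Its x axis points into the machine, the way in which the tray is pushed home; z up.
- tray (a joint): Vial tray that slides level along the reader's x axis: 0 = fully home (end stop), grows as it stands out towards the robot, up to 0.10 m; starts 0.05 to 0.09 m out. It stays where it is left; pushing takes about 3 N plus about 0.8 N for each 0.1 m/s. A black plate full of small capped vials (all fixed to it, tops 68 mm above the bench) behind a white front panel.
- tray_front (a point): Middle of the upper edge of the tray's front panel, on its robot-facing face, 80 mm above the bench; it moves with the tray. The panel is a flat upright plate 140 wide, 12 thick, from 18 to 80 mm above the bench, free in front. Axes as the reader's: push along +x. When home, this face stands 22 mm in front of the reader's front face.
- switch_box: Loose grey switch box, 120 long (x), 68 wide (y), 45 high, 0.5 to 0.9 kg, with one broad white rocker on its top. Origin: centre of its underside; its x axis points from the low half of the rocker to the raised half (at the start), roughly away from the robot; z up. It stands left or right of the reader's tray, the keypad on the other side.
- rocker (a joint): The rocker, 62 long (x) and 34 wide, slightly V-shaped, on a level axle along the box's y axis through the box's middle, 57 mm above the box's underside. 0 = off (far half raised), 0.44 rad = fully tipped over (far half down, end stop); starts at 0 to 0.03. It stays where it is left. Tipping takes about 3.5 N at the marked point (which sinks about 9 mm).
- rocker_raised_half (a point): Point on the upper face of the rocker's raised (far) half, 20 mm from the axle, in the middle of its width, where to press down; about 68 mm above the bench when off, about 59 mm when fully tipped. Moves with the rocker. Axes: x along the rocker outwards to its raised end, y along the axle, z roughly up.
- keypad: Loose white keypad, 120 by 120, 36 high, 0.6 to 1.0 kg, with two grey sprung keys: a long bar key on the near side and a round key on the far side, 60 mm apart centre to centre. Origin: centre of its underside; x points from the bar key to the round key, y along the bar key, z up.
- bar_key (a joint): Travel of the long bar key: 0 = up, 0.006 m = all the way down (end stop). Its spring gives about 2 N at first touch and 6 N fully down, and lifts it again.
- bar_key_top (a point): Centre of the bar key's upper face, 52 mm above the bench when up; the face measures 24 (keypad x) by 66 mm (keypad y). Moves with the key.
- round_key (a joint): Travel of the round key, which must be left alone: 0 = up, 0.006 m = down; same spring as the bar key.
- round_key_top (a point): Centre of the round key's upper face, 52 mm above the bench; diameter 30 mm.
- bottle: Loose amber bottle with a white cap, 70 diameter, 150 high, beyond one of the boxes. Origin: centre of its underside.
- jar: Loose clear jar with a black cap, 68 diameter, 80 high, beyond the other box. Origin: centre of its underside.
- vial: Small loose glass vial with a black cap, 27 diameter, 60 high, standing on the bench between the tray and one of the boxes. Origin: centre of its underside.
There are look-alikes about, which are no part of the job. Leave any turquoise or yellow look-alike of the switch_box alone.

How it is judged (in metres and radians):
On the way, in this order (a step that is already met when the one before it is completed fails the run):
1. the tray is fully home (within 4 mm) (value of joint tray below 0.004 m), for 0.2 s.
2. the rocker is tipped over (at least 0.38 of 0.44 rad) (value of joint rocker above 0.38 rad), for 0.2 s.
3. the bar key is pressed down (at least 4.5 of 6 mm) (value of joint bar_key above 0.0045 m), for 0.1 s.
At the end, for the whole second after the job is handed in: The tray is home within 4 mm, the rocker is tipped at least 0.38 rad, both keys are up (within 1.5 mm), and the switch box, keypad, bottle, jar and vial stand still and upright on the bench within 25 mm of where they began (value of joint tray below 0.004 m and value of joint rocker above 0.38 rad and value of joint each of bar_key, round_key below 0.0015 m and angle between each of switch_box, keypad, bottle, jar, vial's own z axis and vertical below 0.1 rad and height (world z) of each of switch_box, keypad, bottle, jar, vial below 0.005 m and distance of each of switch_box, keypad, bottle, jar, vial from where it was at the start of the episode below 0.025 m and linear speed of each of switch_box, keypad, bottle, jar, vial below 0.02 m/s); the robot touches nothing.
It fails at once if the rocker is tipped before the tray is home (value of joint rocker above 0.2 rad and value of joint tray above 0.006 m).
It fails at once if the bar key is pressed before the rocker is tipped over (value of joint bar_key above 0.003 m and value of joint rocker below 0.36 rad).
It fails at once if the round key is pressed (value of joint round_key above 0.0025 m).
It fails at once if the switch box or the keypad is lifted, tipped or shoved more than 25 mm (height (world z) of any of switch_box, keypad above 0.01 m or angle between any of switch_box, keypad's own z axis and vertical above 0.2 rad or distance of any of switch_box, keypad from where it was at the start of the episode above 0.025 m).
It fails at once if the bottle, the jar or the vial is lifted, knocked over or moved more than 25 mm (height (world z) of any of bottle, jar, vial above 0.01 m or angle between any of bottle, jar, vial's own z axis and vertical above 0.4 rad or distance of any of bottle, jar, vial from where it was at the start of the episode above 0.025 m).
It also fails if it takes over 53 s, if anything falls off the work surface, if the arm or the gripper's body presses on something with over 40 N, if the wrist force passes 120 N, or if a joint passes its speed limit or range.

## Working session

There is one attempt and no reset: what is moved stays moved. The work goes in short steps, Python scripts to look and compute and a tool call to move; the robot and the scene stay as the last step left them, time stands still between calls to the robot, and variables do not carry over. Pictures are saved under pics/ and viewed, at most 10 in all, crops included, and the job is handed in when it is done.

Besides the shell and the picture viewer there is one more tool, called after "Emit:" as name([rows], argument=value, ...), one row to a line, values as JSON. send_rows: Moves the arm, as the interface text tells. Its arguments: {"type":"object","properties":{"targets":{"type":"array"},"squeeze":{"type":"number"}},"required":["targets"]}

```bash
mkdir -p pics; ls; cat > h.py <<'E'
import numpy as np, cv2
from rig import ctrl
def ray(p,c):
    K=np.array(c["camera_matrix"]);d=np.array([c["k1"],0,0,0,0.])
    u=cv2.undistortPoints(np.array([[p]],float),K,d)[0,0]
    R=np.array(c["R"]);t=np.array(c["t"])
    return -R.T@t, R.T@np.array([u[0],u[1],1])
def at_z(p,c,z):
    o,d=ray(p,c); return o+d*(z-o[2])/d[2]
def proj(X,c):
    K=np.array(c["camera_matrix"]);d=np.array([c["k1"],0,0,0,0.])
    return cv2.projectPoints(np.array([X],float),cv2.Rodrigues(np.array(c["R"]))[0],np.array(c["t"],float),K,d)[0][0,0]
E
python3 - <<'E'
from h import *
Z=dict(reader=0,tray_front=80,switch_box=0,rocker_raised_half=68,keypad=0,bar_key_top=52,round_key_top=52,bottle=0,jar=0,vial=0)
ims=[]
for n in("scene","top"):
    c=ctrl.capture(n); cv2.imwrite(f"pics/{n}0.png",c["img"][:,:,::-1])
    for q,z in Z.items():
        for r in ctrl.landmark_of(q,c)[:3]:
            print(n,q,round(r["score"],2),np.round(r["point"]),np.round(at_z(r["point"],c,z)[:2]))
s=ctrl.sense();print(s["time_s"],s["ee_rot"],s["eef_pos"])
E
```

```text
pics
scene reader 0.79 [222. 265.] [669.  29.]
scene tray_front 0.81 [259. 217.] [550.  33.]
scene switch_box 0.96 [370. 289.] [472. 308.]
scene switch_box 0.88 [374. 226.] [314. 201.]
scene switch_box 0.88 [420. 356.] [523. 467.]
scene rocker_raised_half 0.95 [370. 278.] [492. 310.]
scene rocker_raised_half 0.76 [381. 208.] [313. 205.]
scene rocker_raised_half 0.76 [428. 335.] [517. 460.]
scene bar_key_top 0.51 [207. 161.] [ 499. -250.]
scene round_key_top 0.38 [188. 160.] [ 534. -292.]
scene bottle 0.64 [320. 241.] [450. 138.]
scene bottle 0.63 [288. 355.] [706. 289.]
scene bottle 0.45 [226. 262.] [656.  28.]
scene jar 0.87 [146. 189.] [ 662. -325.]
scene vial 0.64 [321. 242.] [449. 142.]
top reader 0.92 [299. 170.] [647.  22.]
top reader 0.47 [179. 223.] [509. 317.]
top tray_front 0.93 [294. 201.] [560.  33.]
top switch_box 0.94 [184. 232.] [488. 303.]
top switch_box 0.67 [120. 214.] [527. 469.]
top switch_box 0.63 [227. 304.] [316. 189.]
top rocker_raised_half 0.94 [219. 310.] [310. 197.]
top rocker_raised_half 0.65 [175. 224.] [503. 306.]
top rocker_raised_half 0.56 [117. 212.] [528. 447.]
top keypad 0.86 [417. 227.] [ 511. -270.]
top bar_key_top 0.55 [423. 237.] [ 485. -268.]
top round_key_top 0.67 [434. 213.] [ 542. -294.]
top bottle 0.71 [194. 144.] [711. 288.]
top jar 0.77 [434. 165.] [ 668. -315.]
top vial 0.66 [249. 253.] [440. 140.]
1.1 [-1.97478107e-05  1.35499511e-01  9.90777413e-01 -1.03586382e-05] [140.95848644 505.72431052 231.28224443]
```

```bash
python3 -c "
import cv2,numpy as np
a=cv2.imread('pics/scene0.png');b=cv2.imread('pics/top0.png')
cv2.imwrite('pics/s0.png',cv2.resize(a,(800,600),interpolation=2));cv2.imwrite('pics/t0.png',cv2.resize(b,(800,600),interpolation=2))"
```

```text
(no output)
```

View pics/s0.png

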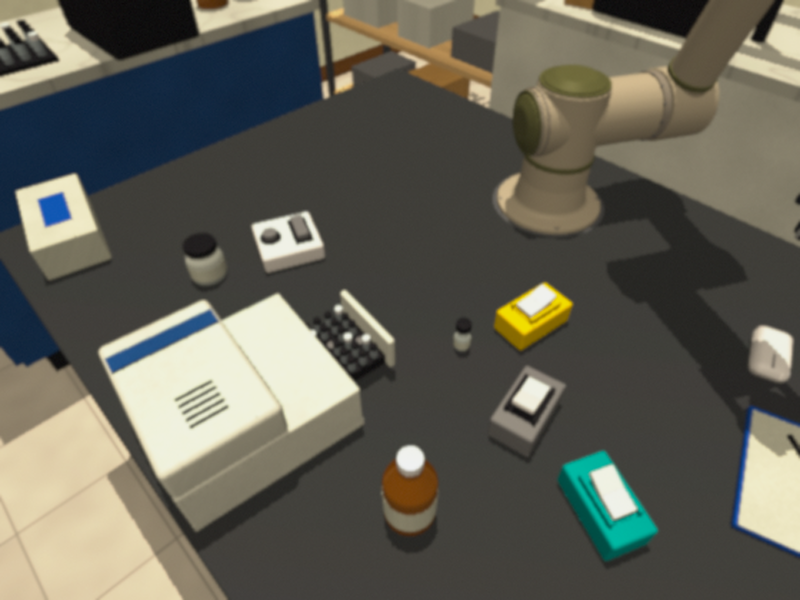

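View pics/t0.png

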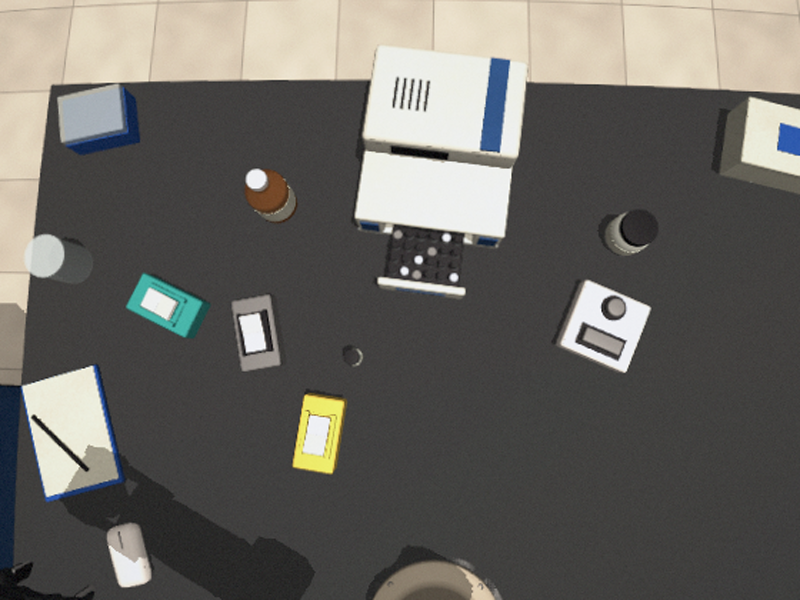

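The scene view shows the grey switch box at (528,410), yellow and turquoise decoys beside it, and the vial at (462,335). The keypad is at (288,240) and the tray panel at (368,328). The top view shows the grey box at (256,333), the rocker at (255,334), the tray panel from (379,283) to (465,293), and the bar key at (601,341) with the round key at (614,307).

```bash
python3 - <<'E'
from h import *
c=ctrl.capture("top");s=ctrl.capture("scene");f=560/800
def T(u,v,z): return at_z((u*f,v*f),c,z)[:2]
def S(u,v,z): return at_z((u*f,v*f),s,z)[:2]
def yaw(a,b): d=b-a; return np.degrees(np.arctan2(d[1],d[0]))
print("deck edge",T(357,222,92),T(507,238,92),yaw(T(507,238,92),T(357,222,92)))
print("panel",T(379,280,80),T(465,290,80),yaw(T(465,290,80),T(379,280,80)), "scene ends",S(342,292,80),S(393,346,80))
print("rocker",[T(*p,62).round() for p in((239,318),(264,313),(271,350),(247,356))])
print("box top",[T(*p,45).round() for p in((233,300),(269,295),(280,363),(243,370))])
print("keypad",[T(*p,36).round() for p in((583,280),(651,307),(626,372),(558,344))])
print("keys",T(602,341,52),T(614,307,52),S(300,229,52),S(271,235,52))
for q in("rocker_raised_half","tray_front","bar_key_top","round_key_top"):
    P=[[r["point"] for r in ctrl.landmark_of(q,k)] for k in(c,s)]
    for a in P[0]:
        for b in P[1]:
            o1,d1=ray(a,c);o2,d2=ray(b,s)
            k=np.linalg.lstsq(np.c_[d1,-d2],o2-o1,rcond=None)[0]
            p1,p2=o1+k[0]*d1,o2+k[1]*d2
            if np.linalg.norm(p1-p2)<25: print(q,((p1+p2)/2).round(),np.linalg.norm(p1-p2).round(1))
E
```

```text
deck edge [660.38064311 135.79997349] [ 638.99450421 -101.43825457] 84.84892282522183
panel [569.8446478   99.07572588] [556.64590349 -37.20588726] 84.46821090528273 scene ends [557.30345388 -30.83322191] [575.19337109 113.23087084]
rocker [array([506., 327.]), array([515., 286.]), array([455., 272.]), array([444., 311.])]
box top [array([536., 344.]), array([546., 283.]), array([434., 260.]), array([421., 321.])]
keypad [array([ 583., -238.]), array([ 540., -352.]), array([ 432., -308.]), array([ 476., -195.])]
keys [ 481.43430496 -262.94498957] [ 537.09055877 -283.38913542] [ 489.54410577 -247.13620962] [ 541.29833467 -271.42622609]
rocker_raised_half [499. 311.  73.] 6.7
rocker_raised_half [516. 453.  65.] 4.5
rocker_raised_half [306. 199.  68.] 3.4
tray_front [561.  39.  91.] 3.4
bar_key_top [ 480. -263.   46.] 10.7
round_key_top [ 536. -290.   50.] 8.9
```

Emit:
send_rows([
  [1,0,0,0,0,0,-0.176],
  [1,-0.03,-0.031,0,0,0,0],
  [1,-0.03,-0.031,0,0,0,0],
  [1,-0.03,-0.031,0,0,0,0],
  [1,-0.03,-0.031,0,0,0,0],
  [1,-0.03,-0.031,0,0,0,0],
  [1,-0.03,-0.031,0,0,0,0],
  [1,-0.03,-0.031,0,0,0,0],
  [1,-0.03,-0.031,0,0,0,0],
  [1,-0.03,-0.031,0,0,0,0],
], squeeze=30)

```text
time_s: 2.85
eef_pos: [383.8, 201.0, 231.5]
ee_rot: [0.0, 0.048, 0.999, 0.0]
force: [-1.2, 0.3, 0.4]
grip_width: -0.001
grip_force: 0.0
```

Emit:
send_rows([
  [1,-0.036,-0.038,0,0,0,0],
  [1,-0.036,-0.038,0,0,0,0],
  [1,-0.036,-0.038,0,0,0,0],
  [1,-0.036,-0.038,0,0,0,0],
  [1,0,0,0.02,0,0,0],
  [1,0,0,0.02,0,0,0],
  [1,0,0,0.02,0,0,0],
  [1,0,0,0,0,0,0],
  [1,0,0,0,0,0,0],
  [1,0,0,0,0,0,0],
])

```text
time_s: 4.1
eef_pos: [512.2, 37.1, 172.2]
ee_rot: [0.001, 0.048, 0.999, -0.0]
force: [-0.6, 0.1, 1.0]
grip_width: 0.001
grip_force: 0.0
```

Emit:
send_rows([
  [1,0,0,0.03,0,0,0],
  [1,0,0,0.03,0,0,0],
  [1,0,0,0.03,0,0,0],
  [1,0,0,0.03,0,0,0],
  [1,-0.015,0,0,0,0,0],
  [1,-0.015,0,0,0,0,0],
  [1,-0.01,0,0,0,0,0],
  [1,-0.01,0,0,0,0,0],
  [1,-0.01,0,0,0,0,0],
  [1,0,0,0,0,0,0],
])

```text
time_s: 5.35
eef_pos: [572.4, 31.3, 51.3]
ee_rot: [0.001, 0.048, 0.999, 0.0]
force: [-0.3, 0.2, 0.1]
grip_width: 0.0
grip_force: 0.0
```

Emit:
send_rows([
  [1,-0.01,0,0,0,0,0],
  [1,-0.01,0,0,0,0,0],
  [1,-0.01,0,0,0,0,0],
  [1,-0.005,0,0,0,0,0],
  [1,0,0,0,0,0,0],
  [1,0,0,0,0,0,0],
  [1,0,0,0,0,0,0],
  [1,0,0,0,0,0,0],
  [1,0,0,0,0,0,0],
  [1,0,0,0,0,0,0],
])

```text
time_s: 6.6
eef_pos: [606.4, 28.0, 51.3]
ee_rot: [0.0, 0.048, 0.999, -0.0]
force: [-0.1, 0.2, 0.6]
grip_width: -0.002
grip_force: 0.0
```

```bash
python3 - <<'E'
from h import *
c=ctrl.capture("top");s=ctrl.capture("scene")
a=cv2.resize(c["img"][100:260,200:420,::-1],(800,582),interpolation=2);cv2.imwrite("pics/p1.png",a)
for k in(c,s):
    for r in ctrl.landmark_of("tray_front",k)[:2]: print(r["score"],at_z(r["point"],k,80))
E
```

```text
0.91 [619.12141795  25.7738803   80.        ]
0.74 [ 689.42772715 -227.96324249   80.        ]
```

View pics/p1.png

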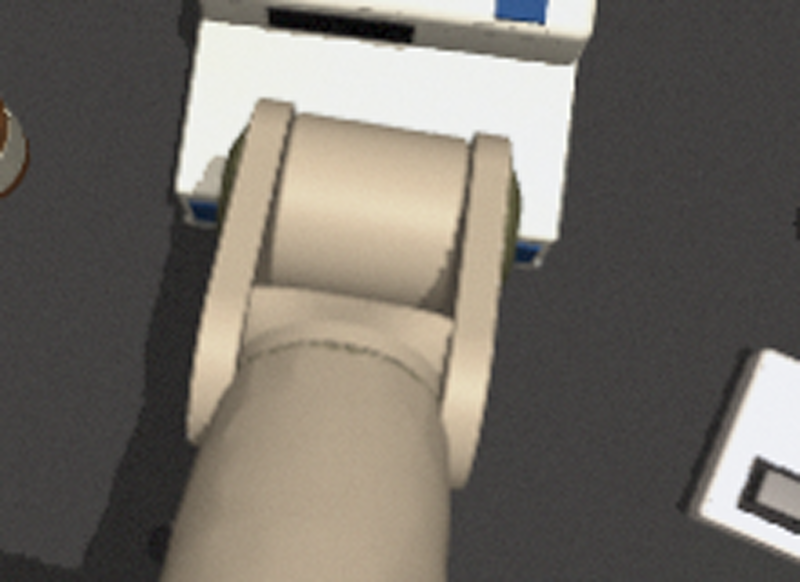

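The arm hides the tray; only the reader deck, front edge near (370,220), shows. The detected panel face at x≈619 agrees with the TCP, so I continue in small pushes until I feel the stop.

Emit:
send_rows([
  [1,-0.002,0,0,0,0,0],
  [1,-0.002,0,0,0,0,0],
  [1,-0.002,0,0,0,0,0],
  [1,-0.002,0,0,0,0,0],
  [1,0,0,0,0,0,0],
  [1,0,0,0,0,0,0],
  [1,0,0,0,0,0,0],
  [1,0,0,0,0,0,0],
  [1,0,0,0,0,0,0],
  [1,0,0,0,0,0,0],
])

```text
time_s: 8.05
eef_pos: [614.4, 27.3, 51.3]
ee_rot: [0.0, 0.048, 0.999, 0.0]
force: [0.4, -0.7, -0.5]
grip_width: 0.002
grip_force: 0.0
```

Emit:
send_rows([
  [1,-0.001,0,0,0,0,0],
  [1,-0.001,0,0,0,0,0],
  [1,-0.001,0,0,0,0,0],
  [1,-0.001,0,0,0,0,0],
  [1,-0.001,0,0,0,0,0],
  [1,0,0,0,0,0,0],
  [1,0,0,0,0,0,0],
  [1,0,0,0,0,0,0],
  [1,0,0,0,0,0,0],
  [1,0,0,0,0,0,0],
])

```text
time_s: 9.3
eef_pos: [619.4, 26.8, 51.3]
ee_rot: [0.0, 0.048, 0.999, 0.0]
force: [-0.2, -0.4, 0.9]
grip_width: -0.005
grip_force: 0.2
```

Emit:
send_rows([
  [1,-0.0005,0,0,0,0,0],
  [1,-0.0005,0,0,0,0,0],
  [1,-0.0005,0,0,0,0,0],
  [1,-0.0005,0,0,0,0,0],
  [1,-0.0005,0,0,0,0,0],
  [1,-0.0005,0,0,0,0,0],
  [1,-0.0005,0,0,0,0,0],
  [1,-0.0005,0,0,0,0,0],
  [1,-0.0005,0,0,0,0,0],
  [1,-0.0005,0,0,0,0,0],
])

```text
time_s: 10.55
eef_pos: [621.3, 26.6, 51.3]
ee_rot: [-0.004, 0.048, 0.999, 0.0]
force: [-23.4, -1.4, 12.9]
grip_width: 0.001
grip_force: 11.7
```

Emit:
send_rows([
  [1,0.005,0,0,0,0,0],
  [1,0.015,0,0,0,0,0],
  [1,0.02,0,0,0,0,0],
  [1,0.02,0,0,0,0,0],
  [1,0,0,-0.02,0,0,0],
  [1,0,0,-0.04,0,0,0],
  [1,0,0,-0.04,0,0,0],
  [1,0,0,-0.04,0,0,0],
  [1,0,0,0,0,0,-0.148],
  [1,0,0,0,0,0,-0.149],
])

```text
time_s: 11.8
eef_pos: [565.2, 32.0, 191.9]
ee_rot: [0.001, -0.103, 0.995, -0.0]
force: [-0.5, -0.3, 0.6]
grip_width: -0.0
grip_force: 0.0
```

```bash
python3 - <<'E'
from h import *
s=ctrl.sense();print(s["eef_pos"],s["ee_rot"],s["force"])
# shift in tool axes to stand off 80 mm nearer the robot than the rocker point, so the wrist camera sees it
w,x,y,z=s["ee_rot"];from scipy.spatial.transform import Rotation as Ro
R=Ro.from_quat([x,y,z,w]).as_matrix();print(R.round(3))
c=ctrl.capture("wrist");print("cam pos",-np.array(c["R"]).T@np.array(c["t"]),"fwd",np.array(c["R"])[2])
for t in((503,306),(470,300)):print(t,R.T@(np.array([*t,160])-s["eef_pos"]))
E
```

```text
[565.19868185  32.04159841 191.91976975] [ 1.30038313e-03 -1.02862439e-01  9.94694719e-01 -2.08993536e-04] [-0.48076757 -0.3367789   0.55559955]
[[-0.979 -0.205  0.003]
 [-0.205  0.979 -0.   ]
 [-0.003 -0.001 -1.   ]]
cam pos [495.39845856  17.73606135 334.27019121] fwd [ 0.27351785  0.05545135 -0.96026722]
(503, 306) [  4.90226396 280.91075206  31.71546485]
(470, 300) [ 38.43163134 281.79060666  31.62956554]
```

Emit:
send_rows([
  [1,0,0.04,0,0,0,0],
  [1,0,0.04,0,0,0,0],
  [1,0,0.04,0,0,0,0],
  [1,0,0.04,0,0,0,0],
  [1,0,0.04,0,0,0,0],
  [1,0,0.04,0,0,0,0],
  [1,0.005,0.041,0,0,0,0],
  [1,0,0,0,0,0,0],
  [1,0,0,0,0,0,0],
  [1,0,0,0,0,0,0],
])

```text
time_s: 13.1
eef_pos: [504.1, 305.5, 191.3]
ee_rot: [0.0, -0.099, 0.995, -0.0]
force: [0.3, -0.6, -0.2]
grip_width: -0.002
grip_force: 0.0
```

```bash
python3 - <<'E'
from h import *
s=ctrl.sense();print(s["time_s"],s["eef_pos"])
c=ctrl.capture("wrist");im=cv2.resize(c["img"][:,:,::-1],(800,600),interpolation=2)
for q,z in(("rocker_raised_half",68),("switch_box",0)):
  for r in ctrl.landmark_of(q,c)[:2]: print(q,r["score"],r["point"],at_z(r["point"],c,z))
t=ctrl.capture("top")
for r in ctrl.landmark_of("tray_front",t)[:2]: print("tray",r["score"],at_z(r["point"],t,80))
cv2.imwrite("pics/w1.png",im)
E
```

```text
13.1 [504.06872251 305.48872635 191.34196968]
rocker_raised_half 0.85 [284.6, 196.7] [502.61277699 307.80289281  68.        ]
rocker_raised_half 0.58 [445.6, 245.3] [516.98977754 449.21159204  68.        ]
switch_box 0.96 [285.9, 161.2] [484.39257797 305.90444397   0.        ]
switch_box 0.68 [429.5, 228.9] [523.87148667 466.95318142   0.        ]
tray 0.83 [629.88458446  26.98469228  80.        ]
```

View pics/w1.png

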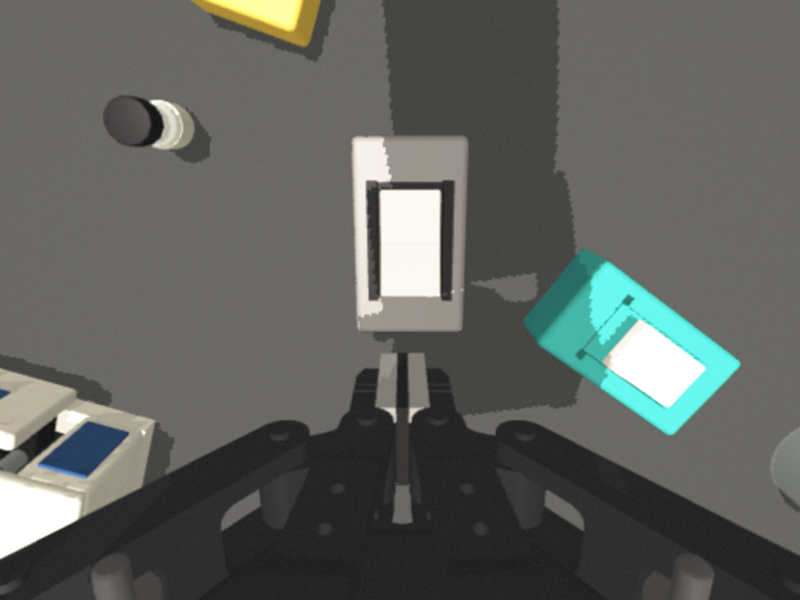

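The wrist view shows the rocker at (410,243), its crease at row 243 and the raised half below that, at (410,270). It is aligned with the fingers. The tray measures x≈630, which is home.

Emit:
send_rows([
  [1,-0.0025,0.002,0.02,0,0,0],
  [1,0,0,0.03,0,0,0],
  [1,0,0,0.03,0,0,0],
  [1,0,0,0.026,0,0,0],
  [1,0,0,0.008,0,0,0],
  [1,0,0,0.002,0,0,0],
  [1,0,0,0,0,0,0],
  [1,0,0,0,0,0,0],
  [1,0,0,0,0,0,0],
  [1,0,0,0,0,0,0],
])

```text
time_s: 14.6
eef_pos: [505.6, 308.9, 75.5]
ee_rot: [0.0, -0.1, 0.995, 0.0]
force: [0.4, 0.2, 0.4]
grip_width: -0.003
grip_force: 0.0
```

Emit:
send_rows([
  [1,0,0,0.002,0,0,0],
  [1,0,0,0.002,0,0,0],
  [1,0,0,0.002,0,0,0],
  [1,0,0,0.002,0,0,0],
  [1,0,0,0.001,0,0,0],
  [1,0,0,0.001,0,0,0],
  [1,0,0,0.001,0,0,0],
  [1,0,0,0.001,0,0,0],
  [1,0,0,0.001,0,0,0],
  [1,0,0,0.001,0,0,0],
])

```text
time_s: 15.85
eef_pos: [505.5, 308.8, 61.2]
ee_rot: [-0.0, -0.1, 0.995, -0.0]
force: [2.0, 0.0, 3.6]
grip_width: -0.001
grip_force: 1.5
```

Contact; continue down in half-millimetre rows.

Emit:
send_rows([
  [1,0,0,0.0005,0,0,0],
  [1,0,0,0.0005,0,0,0],
  [1,0,0,0.0005,0,0,0],
  [1,0,0,0.0005,0,0,0],
  [1,0,0,0.0005,0,0,0],
  [1,0,0,0.0005,0,0,0],
  [1,0,0,0,0,0,0],
  [1,0,0,0,0,0,0],
  [1,0,0,0,0,0,0],
  [1,0,0,0,0,0,0],
])

```text
time_s: 17.1
eef_pos: [505.9, 308.9, 59.3]
ee_rot: [0.001, -0.1, 0.995, 0.0]
force: [-0.1, -0.3, 11.0]
grip_width: -0.001
grip_force: 5.4
```

Emit:
send_rows([
  [1,0,0,0.0005,0,0,0],
  [1,0,0,0.0005,0,0,0],
  [1,0,0,0,0,0,0],
  [1,0,0,0,0,0,0],
  [1,0,0,-0.005,0,0,0],
  [1,0,0,-0.02,0,0,0],
  [1,0,0,-0.04,0,0,0],
  [1,0,0,-0.04,0,0,0],
  [1,0,0,-0.03,0,0,0],
  [1,0,0,0,0,0,0],
])

```text
time_s: 18.35
eef_pos: [505.8, 309.0, 193.7]
ee_rot: [0.001, -0.101, 0.995, 0.0]
force: [1.2, -0.2, 0.4]
grip_width: 0.001
grip_force: 0.0
```

```bash
python3 - <<'E'
from h import *
s=ctrl.sense();print(s["time_s"],s["eef_pos"])
c=ctrl.capture("wrist");sc=ctrl.capture("scene")
a=cv2.resize(c["img"][80:260,200:380,::-1],(400,400),interpolation=2)
b=cv2.resize(sc["img"][240:330,325:415,::-1],(400,400),interpolation=2)
cv2.imwrite("pics/w2.png",np.hstack([a,b]))
for q,z in(("rocker_raised_half",59),("switch_box",0)):
  for r in ctrl.landmark_of(q,c)[:1]: print(q,r["score"],r["point"],at_z(r["point"],c,z))
from scipy.spatial.transform import Rotation as Ro
w,x,y,z=s["ee_rot"];R=Ro.from_quat([x,y,z,w]).as_matrix()
y=np.radians(-22);d=(np.array([480,-263,185])-s["eef_pos"]);tx=-np.array([np.cos(y),np.sin(y),0]);tz=np.array([0,0,-1.])
Rt=np.c_[tx,np.cross(tz,tx),tz];print("now axes",R.T@d,"after-turn axes",Rt.T@d,"turn",Ro.from_matrix(R.T@Rt).as_rotvec())
E
```

```text
18.35 [505.81840018 309.01871575 193.71062279]
rocker_raised_half 0.94 [440.5, 240.7] [519.01369674 453.94002934  59.        ]
switch_box 0.93 [424.5, 228.4] [526.83887605 466.74215655   0.        ]
now axes [ 139.70978831 -555.30332388    8.20179557] after-turn axes [-190.34357868 -540.03826069    8.71062279] turn [0.0009953  0.00200983 0.58531363]
```

View pics/w2.png

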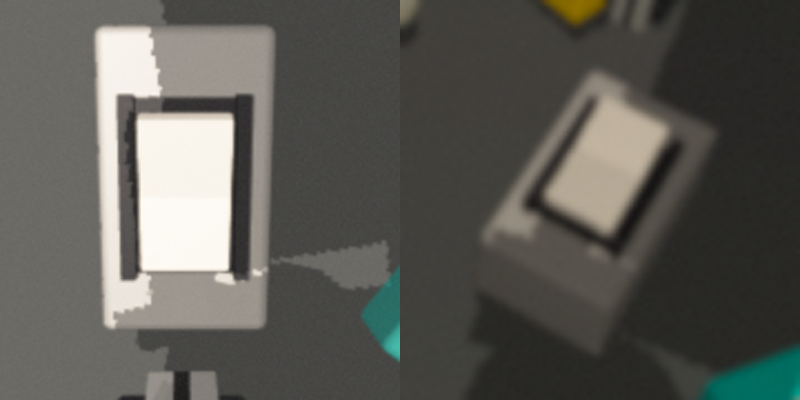

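The left half (wrist) shows the rocker's far half foreshortened compared with before: crease at row 197, far edge at 271. The right half (scene) shows the box in place. I'll check the tip angle numerically before touching the keypad.

```bash
python3 - <<'E'
from h import *
c=ctrl.capture("wrist")  # now (after); box yaw 11.5deg
a=np.array([np.cos(.2),np.sin(.2)])
print("after: s along box axis, by assumed z")
for nm,v in(("near end",113),("crease",197),("far end",271)):
    p=(200+187*.45,80+v*.45)
    print(nm,[(z,round(float(at_z(p,c,z)[:2]@a-np.array([484,304])@a),1)) for z in(57,59,61,64,68,72)])
# before picture: same camera shifted by the TCP change
d=np.array([504.07,305.49,191.34])-np.array([505.82,309.02,193.71])
c2=dict(c);R=np.array(c["R"]);c2["t"]=np.array(c["t"])-R@d
print("before")
for nm,v in(("near end",190),("crease",243),("far end",298)):
    p=(410*.7,v*.7)
    print(nm,[(z,round(float(at_z(p,c2,z)[:2]@a-np.array([484,304])@a),1)) for z in(57,59,61,64,68,72)])
E
```

```text
after: s along box axis, by assumed z
near end [(57, -31.4), (59, -31.6), (61, -31.7), (64, -31.9), (68, -32.1), (72, -32.4)]
crease [(57, -1.1), (59, -1.4), (61, -1.8), (64, -2.3), (68, -3.0), (72, -3.7)]
far end [(57, 27.2), (59, 26.7), (61, 26.1), (64, 25.3), (68, 24.2), (72, 23.1)]
before
near end [(57, -32.4), (59, -32.5), (61, -32.6), (64, -32.8), (68, -33.1), (72, -33.4)]
crease [(57, -2.7), (59, -3.1), (61, -3.5), (64, -4.0), (68, -4.7), (72, -5.4)]
far end [(57, 29.9), (59, 29.3), (61, 28.7), (64, 27.8), (68, 26.6), (72, 25.5)]
```

The far half sits at z≈57–59, so the rocker is tipped. Now to the keypad.

Emit:
send_rows([
  [1,0,0,0,0,0,0.147],
  [1,0,0,0,0,0,0.146],
  [1,0,0,0,0,0,0.146],
  [1,0,0,0,0,0,0.146],
  [1,-0.015,-0.042,0,0,0,0],
  [1,-0.015,-0.042,0,0,0,0],
  [1,-0.015,-0.042,0,0,0,0],
  [1,-0.015,-0.042,0,0,0,0],
  [1,-0.015,-0.042,0,0,0,0],
  [1,-0.015,-0.042,0,0,0,0],
])

```text
time_s: 19.85
eef_pos: [494.1, 40.1, 191.5]
ee_rot: [-0.001, 0.191, 0.982, -0.0]
force: [1.2, -0.5, -0.0]
grip_width: 0.001
grip_force: 0.0
```

Emit:
send_rows([
  [1,-0.0165,-0.048,0,0,0,0],
  [1,-0.0165,-0.048,0,0,0,0],
  [1,-0.0165,-0.048,0,0,0,0],
  [1,-0.0165,-0.048,0,0,0,0],
  [1,-0.0165,-0.048,0,0,0,0],
  [1,-0.0165,-0.048,0,0,0,0],
  [1,0,0,0,0,0,0],
  [1,0,0,0,0,0,0],
  [1,0,0,0,0,0,0],
  [1,0,0,0,0,0,0],
])

```text
time_s: 21.1
eef_pos: [478.8, -261.8, 192.4]
ee_rot: [0.0, 0.19, 0.982, 0.0]
force: [-0.6, -0.5, 0.5]
grip_width: -0.001
grip_force: 0.0
```

```bash
python3 - <<'E'
from h import *
s=ctrl.sense();print(s["time_s"],s["eef_pos"],s["ee_rot"])
c=ctrl.capture("wrist");im=cv2.resize(c["img"][:,:,::-1],(800,600),interpolation=2)
from scipy.spatial.transform import Rotation as Ro
w,x,y,z=s["ee_rot"];R=Ro.from_quat([x,y,z,w]).as_matrix()
for q,z in(("bar_key_top",52),("round_key_top",52),("keypad",0)):
  for r in ctrl.landmark_of(q,c)[:2]:
    X=at_z(r["point"],c,z);print(q,r["score"],r["point"],X,"tool",R.T@(X-s["eef_pos"]))
t=ctrl.capture("top")
for r in ctrl.landmark_of("tray_front",t)[:1]: print("tray",r["score"],at_z(r["point"],t,80))
cv2.imwrite("pics/w3.png",im)
E
```

```text
21.1 [ 478.83029485 -261.83319891  192.37838929] [1.80852408e-05 1.90123545e-01 9.81760173e-01 2.05709101e-05]
bar_key_top 0.78 [280.9, 197.0] [ 482.2479491  -264.03308626   52.        ] tool [ -3.98793485  -0.77163484 140.37846344]
round_key_top 0.47 [282.1, 260.5] [ 537.99660945 -285.23041295   52.        ] tool [-63.61951046   0.37508955 140.38016877]
keypad 0.81 [283.0, 213.1] [ 5.11721198e+02 -2.73624785e+02 -5.68434189e-14] tool [-34.90969754   1.33033157 192.37941906]
tray 0.8 [633.24365581  20.89203446  80.        ]
```

View pics/w3.png

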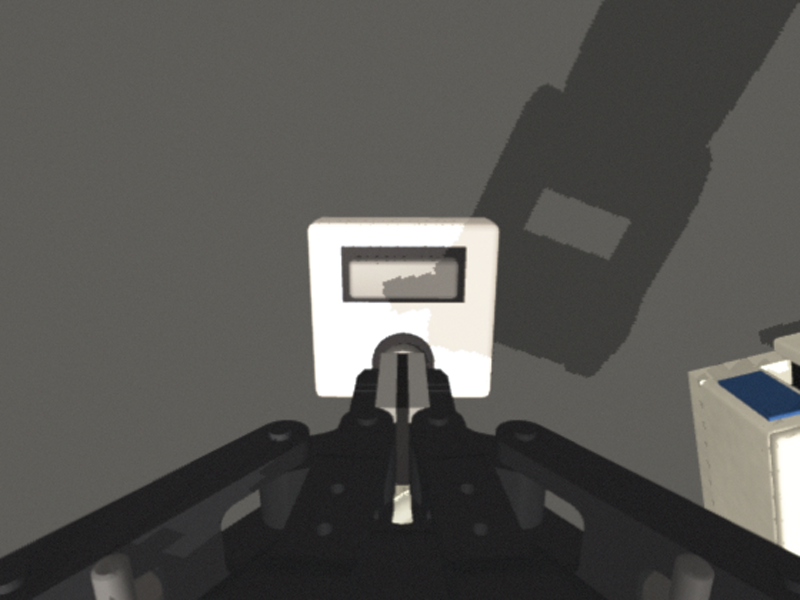

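The wrist view shows the bar key at (404,280) squarely under the fingers, with the round key behind them at (403,350). The tray still measures home.

Emit:
send_rows([
  [1,-0.004,-0.0005,0.02,0,0,0],
  [1,0,0,0.035,0,0,0],
  [1,0,0,0.035,0,0,0],
  [1,0,0,0.03,0,0,0],
  [1,0,0,0.012,0,0,0],
  [1,0,0,0.004,0,0,0],
  [1,0,0,0,0,0,0],
  [1,0,0,0,0,0,0],
  [1,0,0,0,0,0,0],
  [1,0,0,0,0,0,0],
])

```text
time_s: 22.65
eef_pos: [482.2, -264.7, 56.6]
ee_rot: [0.0, 0.191, 0.982, -0.0]
force: [0.2, -0.4, -1.3]
grip_width: 0.003
grip_force: 0.0
```

Emit:
send_rows([
  [1,0,0,0.001,0,0,0],
  [1,0,0,0.001,0,0,0],
  [1,0,0,0.001,0,0,0],
  [1,0,0,0.001,0,0,0],
  [1,0,0,0.001,0,0,0],
  [1,0,0,0.001,0,0,0],
  [1,0,0,0.001,0,0,0],
  [1,0,0,0.001,0,0,0],
  [1,0,0,0.0005,0,0,0],
  [1,0,0,0.0005,0,0,0],
])

```text
time_s: 23.9
eef_pos: [482.2, -264.6, 47.4]
ee_rot: [0.0, 0.191, 0.982, -0.0]
force: [-1.5, 0.9, 4.7]
grip_width: 0.0
grip_force: 2.4
```

Spring force as expected; down to the stop, hold, then lift.

Emit:
send_rows([
  [1,0,0,0.0005,0,0,0],
  [1,0,0,0.0005,0,0,0],
  [1,0,0,0.0005,0,0,0],
  [1,0,0,0.0005,0,0,0],
  [1,0,0,0.0005,0,0,0],
  [1,0,0,0.0005,0,0,0],
  [1,0,0,0,0,0,0],
  [1,0,0,0,0,0,0],
  [1,0,0,0,0,0,0],
  [1,0,0,0,0,0,0],
])

```text
time_s: 25.15
eef_pos: [482.2, -264.7, 45.8]
ee_rot: [0.0, 0.191, 0.982, -0.0]
force: [-6.5, 4.2, 20.2]
grip_width: 0.003
grip_force: 9.9
```

Emit:
send_rows([
  [1,0,0,-0.003,0,0,0],
  [1,0,0,-0.005,0,0,0],
  [1,0,0,-0.01,0,0,0],
  [1,0,0,-0.03,0,0,0],
  [1,0,0,-0.04,0,0,0],
  [1,0.02,0,-0.04,0,0,0],
  [1,0.03,0,-0.02,0,0,0],
  [1,0.03,0,0,0,0,0],
  [1,0,0,0,0,0,0],
  [1,0,0,0,0,0,0],
])

```text
time_s: 26.4
eef_pos: [408.4, -235.0, 192.5]
ee_rot: [0.0, 0.191, 0.982, -0.0]
force: [-0.3, 0.1, 0.0]
grip_width: 0.004
grip_force: 0.0
```

```bash
python3 - <<'E'
from h import *
s=ctrl.sense();print(s["time_s"],s["eef_pos"],s["force"])
c=ctrl.capture("wrist")
for q,z in(("bar_key_top",52),("round_key_top",52),("keypad",0)):
  for r in ctrl.landmark_of(q,c)[:1]: print(q,r["score"],at_z(r["point"],c,z))
t=ctrl.capture("top")
for q,z in(("tray_front",80),("switch_box",0),("vial",0),("jar",0),("bottle",0)):
  for r in ctrl.landmark_of(q,t)[:1]: print(q,r["score"],at_z(r["point"],t,z))
cv2.imwrite("pics/t4.png",cv2.resize(t["img"][:,:,::-1],(800,600),interpolation=2))
E
```

```text
26.4 [ 408.40956913 -234.98018198  192.53489722] [-0.31161532  0.10908498  0.02526899]
round_key_top 0.51 [ 536.37223526 -286.77672771   52.        ]
tray_front 0.95 [638.53119602  23.48507556  80.        ]
switch_box 0.86 [322.42199628 186.5122638    0.        ]
vial 0.53 [442.66379158 137.71129762   0.        ]
jar 0.92 [ 669.31892479 -305.18801588    0.        ]
bottle 0.79 [715.46193207 285.21941377   0.        ]
```

View pics/t4.png

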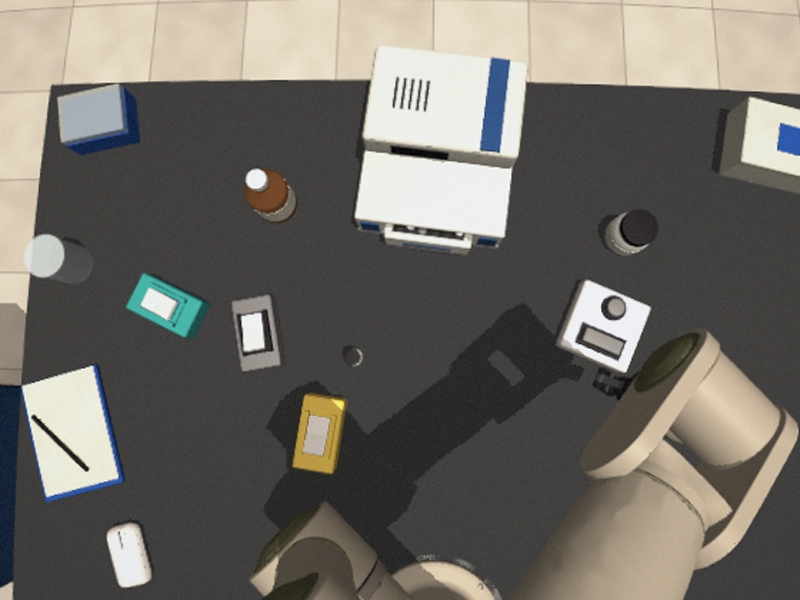

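The top view shows the tray home at (427,242), the switch box (256,333) and keypad (604,325) in place, and the bottle, jar and vial unmoved. The hand is clear, so I'm handing in.

```bash
python3 -c "
from rig import ctrl
print(ctrl.finish_job())"
```

```text
the job is handed in; nothing more can be done
None
```

The job is handed in, with no verdict returned: tray pushed to its stop, rocker tipped, bar key pressed to its stop and released, the other objects unmoved in the last top view, and the hand clear, at about 26.5 s of the 53 s limit.

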